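# Close up the scent-blending station

### The arm

A 7-joint arm with a two-finger parallel gripper is mounted at the origin on the work surface. World frame = base frame: x ahead of the robot, y to its left, z up, the work surface at z = 0. Lengths are in m, angles in degrees, forces in N, time in s.
With the tool pointing down it reaches from about 0.4 to 0.875 m from the base axis. Payload 4.4 kg.
Tool frame: the origin (TCP) lies at the very end of the fingers, on their centre line; the grasp point (between the pads) lies 19 mm behind it (r.pinch_z is the distance from the TCP to the grasp point, in m); z points along the fingers, y is the line along which they close (so a half turn about z gives the same grasp; the last joint's range is limited). The gripper opens to 85 mm and grips with 20 to 120 N. Pads are 22 mm wide; open, the fingers measure 114 mm over their backs; the gripper's body (76 mm by 85 mm) begins 54 mm behind the grasp point. The pads swing forward as they close: fully open they stand 13 mm farther back than shut.
Start: joints at [-73.957, 36.005, 2.206, 86.941, -1.547, 57.084, -1.146], TCP at [0.22, 0.612, 0.231] pointing down, gripper open.
Joint ranges: [-175.42, 175.42], [-21.48, 121.26], [-71.46, 75.88], [10.55, 141.38], [-63.04, 243.04], [13.31, 113.54], [-168.57, 168.57]. Speed limits (degrees/s): [147.25, 147.25, 180, 180, 180, 180, 180].

### API

Orientations are given as a 3x3 rotation matrix whose columns are the frame's x, y, z axes.
In Python, from bench import r, cams, order gives the robot as it stands. The module is installed in compiled form; this text tells all that it offers.
- The arm moves only by the tool carry_out, never from a script. Its argument "increments" is a list of rows, each a list of 3 entries, a list of its own where there are three numbers: the shift along the tool's x, y, z in mm, then the turn about the tool's z in rad, then the closure in counts, from 0 (fully open) to 255 (shut). In form: [[[tx, ty, tz], spin, hand], ...]. A call has exactly 8 rows; each row shifts and turns the commanded pose from where the row before left it, along the tool's axes as they then stand; what a row does not reach is not made up. A row lasts 1/8 s, in which the tool goes at most 62.5 mm and 10.7 degrees, less where a joint would pass 70% of its speed; a pose out of reach is approached as far as the arm can. A call with a gripper value outside its range is refused whole. The fingers move at their own pace and stop on an object; "force" is the grip in N (left out, the last holds). Time passes only in rows, so rows that do not move let the fingers close, or fill a call up. It gives the time, the measured TCP pose, the force, the opening and the grip force at its end, in the units of the state.
- r.read_state(): the state, without advancing time (a new reading comes with each control period).
- cams.camera(name): name is "scene" or "top" or "wrist"; returns a dict with "frame" (384x512x3 uint8, red, green, blue), "depth" (384x512 float32, m along the optical axis (not along the pixel's ray), 0 where there is no reading), "fovy" (degrees; the focal length in pixels is half the picture's height over the tangent of half this angle, whatever the lens; pixels are square), "cx", "cy" (the principal point, pixels), "cam_to_world" (4x4, takes a point from camera to world coordinates). Camera axes: x right, y up, looking along -z (the intrinsics and any distortion apply to the point x, -y, -z); pixel columns grow to the right and rows downward; lengths in m; the calibration is good to about 2 mm. The wrist camera is an equidistant fisheye: a pixel r from the principal point sees the ray r / f radians off the axis. A picture is of the moment at which its call begins.
- order.close_job(): hands the job in; it is judged then, once.
The state is a dict: "time": time; "q": joint angles; "joint_vel": joint speeds; "joint_efforts": joint torques, N m; "tcp_pos": TCP position; "orientation": TCP orientation; "contact_force": force on the tool from outside, world axes, zero at the start; "torque": the same for the moment, N m; "finger_gap": finger opening in m; "finger_force": force on a finger pad.
Only numpy, scipy, OpenCV 4.12 (cv2) and the standard library are available. Lean on these libraries where they do the work, as an engineer would, in place of code of your own. Each camera call takes 0.05 s, during which the arm holds its last target. There are 200 camera calls.

### The job

Close up this perfume counter by pushing with your fingertips, picking up nothing: push the drawer of sample bottles gently all the way shut by the outside of its front, without reaching into it and with every bottle in it still standing, and push the sliding cover of the smelling-strip box fully shut. Leave the tall pink bottle, the brown bottle and the beaker where they stand.

Things in the scene. Friction and masses are not known exactly. Their poses are not given: they have to be found in the camera images.
- drawer_unit: fixed low plywood unit, 190 mm deep (x), 170 wide (y), 100 high, holding one drawer. Origin on the counter, under the middle of the drawer front's outer face when the drawer is shut. Its x axis points into the unit, the way the drawer is pushed shut; z up. Its yaw varies, and it may stand on the left or on the right
- drawer (a joint): how far the drawer stands open, in m: 0 shut (rigid stop), up to 0.135; the drawer moves along the unit's -x as it opens. It stays where it is left; runs with 1.5 N friction and light damping (6 N per m/s). Inside: tray (drawer_c1 to c4), floor 16 mm and side walls 52 mm above the counter, and a wood lining on the back of the front (drawer_c5), up to 93 mm
- drawer_front (a point): middle of the top edge of the drawer front's outer face, 96 mm above the counter; moves with the drawer. The rose-coloured front is a flat plate without a handle, 12 mm thick, 166 wide, from 10 to 96 mm above the counter. Only this outside face is for touching
- blotter_box: fixed open box of paper smelling strips, pale grey, 140 mm long (x), 120 wide (y), 52 high, with a flat sliding cover on top. Origin on the counter under the middle of its far rim; the box reaches from there 140 mm along its own -x, towards the robot's side. Yaw varies, and it may stand on the left or on the right
- cover (a joint): how far the cover stands open, in m: 0 shut (covers the box exactly, rigid stop), up to 0.09; it slides along the box's +x (away from the robot) as it opens, so it is shut by pushing its far edge along the box's -x. It stays where it is left; 1.5 N friction and light damping (6 N per m/s)
- cover_far_edge (a point): middle of the cover's far edge face (the one that sticks out beyond the box when open), 62 mm above the counter, moving with the cover. The cover is a dark teal flat plate 140 x 120 mm, 18 mm thick, from 53 to 71 mm above the counter, with no handle
- sample0: small loose dropper bottle (pink, white bulb), 26 mm across, 70 high, about 30 g, standing upright in the drawer. Origin at the centre of its underside, z axis up its length
- sample1: small loose dropper bottle (pale rose, white bulb), 26 mm across, 70 high, about 30 g, standing upright in the drawer. Origin at the centre of its underside, z axis up its length
- sample2: small loose dropper bottle (frosted white, black bulb), 26 mm across, 70 high, about 30 g, standing upright in the drawer. Origin at the centre of its underside, z axis up its length
- tall_bottle: bystander: loose pink dropper bottle, 33 mm across, 98 high, between the two units on the robot's side. Origin at the centre of its underside
- beaker: bystander: small loose glass beaker, 36 mm across, 55 high, between the two units at the back. Origin at the centre of its underside
- amber_bottle: bystander: loose brown dropper bottle with black bulb, 33 mm across, 98 high, off to the right. Origin at the centre of its underside
Things that resemble listed ones, but are neither listed nor needed, are in the scene too. There is more than one size of the blotter_box; the job needs the smaller.

How it is judged:
By the outcome, as a careful person would: the job done as asked, in the order asked, and still so for the second after the job is handed in, with the robot touching nothing.
It also fails if it takes over 58 s, if anything falls off the work surface, if the arm or the gripper's body presses on something with over 40 N, if the wrist force passes 120 N, or if a joint passes its speed limit or range.

## Working session

There is one attempt and no reset: what is moved stays moved. The work goes in short steps, Python scripts to look and compute and a tool call to move; the robot and the scene stay as the last step left them, time stands still between calls to the robot, and variables do not carry over. Pictures are saved under pics/ and viewed, at most 10 in all, crops included, and the job is handed in when it is done.

Besides the shell and the picture viewer there is one more tool, called after "Request:" as name(argument=value, ...) on one line, values as JSON. carry_out: Moves the arm, as the interface text tells. Its arguments: {"type":"object","properties":{"increments":{"type":"array"},"force":{"type":"number"}},"required":["increments"]}

```bash
mkdir -p pics; cat > h.py <<'E'
import numpy as np, cv2
from bench import r, cams, order
def pw(c,u,v,k=1):
    d=c["depth"][v-k:v+k+1,u-k:u+k+1]; d=d[d>0]; d=np.median(d)
    f=192/np.tan(np.radians(c["fovy"]/2))
    p=np.array([(u-c["cx"])/f*d,-(v-c["cy"])/f*d,-d,1]); return (c["cam_to_world"]@p)[:3]
E
python3 - <<'E'
from h import *
import pickle
for n in("top","scene"):
    c=cams.camera(n); pickle.dump(c,open(n+".pkl","wb")); cv2.imwrite(f"pics/{n}0.png",cv2.resize(c["frame"][...,::-1],(800,600)))
    print(n,c["fovy"],c["cx"],c["cy"],c["cam_to_world"].round(3).tolist())
s=r.read_state();print(s["time"],s["tcp_pos"],s["orientation"],s["finger_gap"])
E
```

```text
top 52.53892189895621 251.92841384098836 186.4940766173514 [[-0.016, 0.998, -0.062, 0.482], [-1.0, -0.017, -0.01, -0.119], [-0.011, 0.061, 0.998, 1.208], [0.0, 0.0, 0.0, 1.0]]
scene 51.787008697495125 254.03324512596507 195.50632775488353 [[-0.378, -0.681, 0.627, 1.13], [0.926, -0.266, 0.269, 0.138], [-0.016, 0.682, 0.731, 0.722], [0.0, 0.0, 0.0, 1.0]]
0.1 [0.22009799 0.61102353 0.23048194] [[-9.40811866e-01  3.38928798e-01 -5.49707986e-04]
 [ 3.38929243e-01  9.40810520e-01 -1.59205646e-03]
 [-2.24227274e-05 -1.68413772e-03 -9.99998582e-01]] 0.08531925285563212
```

View pics/top0.png

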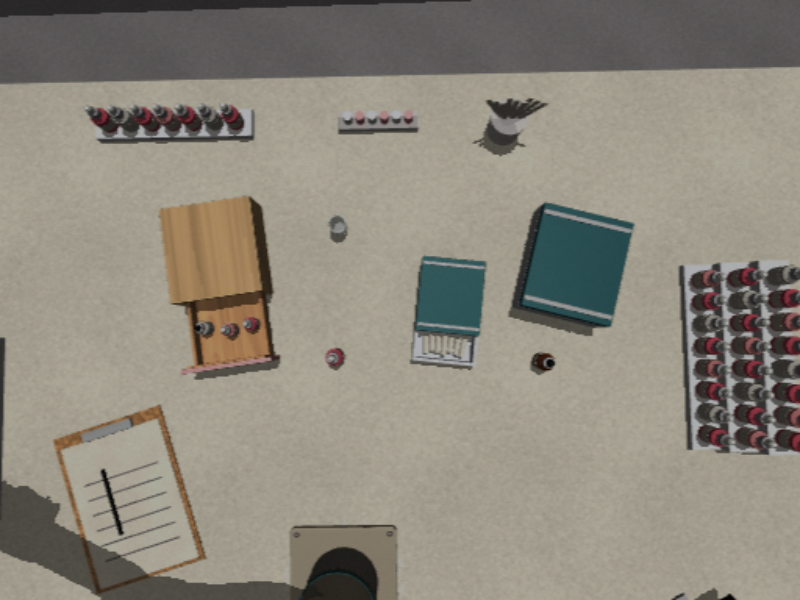

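View pics/scene0.png

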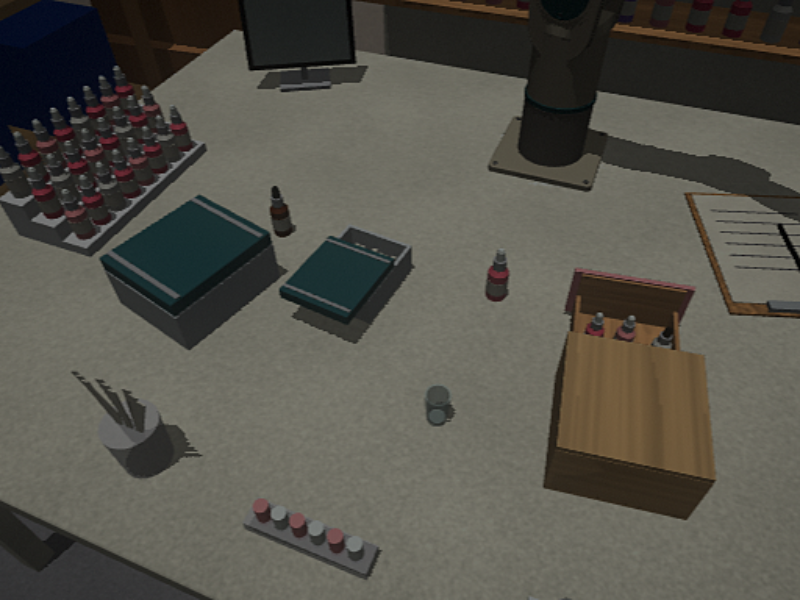

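Top view (800x600): the drawer unit is on the left, its roof at about (160–265, 197–303) and its rose front at (183–278, 357–372). The small box is in the middle, with its cover at (416–486, 257–334) and the strips showing on the near side. The larger box to its right is the decoy. The tall bottle is at (335,357), the beaker at (338,228) and the brown bottle at (543,362).

```bash
python3 - <<'E'
from h import *
import pickle
c=pickle.load(open("top.pkl","rb"))
f=192/np.tan(np.radians(c["fovy"]/2)); v,u=np.mgrid[:384,:512]; d=c["depth"]
P=np.stack([(u-c["cx"])/f*d,-(v-c["cy"])/f*d,-d,np.ones_like(d)],-1)@c["cam_to_world"].T
P=P[...,:3]
def reg(n,x0,y0,x1,y1,zl,zh):
    R=P[int(y0*.64):int(y1*.64),int(x0*.64):int(x1*.64)].reshape(-1,3); R=R[(R[:,2]>zl)&(R[:,2]<zh)]
    rc=cv2.minAreaRect((R[:,:2]*1000).astype(np.float32)); print(n,len(R),np.median(R[:,2]).round(4),cv2.boxPoints(rc).round(1).tolist(),R[:,:2].mean(0).round(4),np.round(rc[1],1),rc[2])
reg("roof",140,180,290,310,.09,.112)
reg("front",170,345,295,385,.085,.11)
reg("cover",400,245,500,345,.062,.08)
reg("table",300,400,400,500,-.1,.1)
reg("tall",310,330,360,375,.03,.12)
reg("beaker",320,210,355,245,.03,.12)
reg("amber",525,340,560,380,.03,.12)
reg("big",510,200,640,320,.06,.2)
E
```

```text
roof 3660 0.0994 [[533.9000244140625, 305.5], [556.7999877929688, 134.3000030517578], [734.0999755859375, 158.0], [711.2000122070312, 329.20001220703125]] [0.6332 0.2302] [178.9 172.8] 7.62544584274292
front 237 0.0948 [[406.3999938964844, 284.20001220703125], [428.20001220703125, 120.0], [440.1000061035156, 121.5999984741211], [418.29998779296875, 285.70001220703125]] [0.4232 0.2021] [ 12.  165.6] 7.551854133605957
cover 1950 0.071 [[467.0, -263.8999938964844], [606.0999755859375, -279.79998779296875], [619.7000122070312, -160.3000030517578], [480.6000061035156, -144.39999389648438]] [ 0.5429 -0.2119] [120.3 140. ] 83.474365234375
table 4077 0.0 [[150.39999389648438, -110.4000015258789], [342.6000061035156, -112.9000015258789], [345.20001220703125, 81.5], [152.89999389648438, 84.0]] [ 0.2477 -0.0148] [194.4 192.3] 89.25837707519531
tall 107 0.0584 [[415.8999938964844, -5.699999809265137], [445.79998779296875, -7.199999809265137], [447.29998779296875, 24.0], [417.3999938964844, 25.399999618530273]] [0.432  0.0073] [31.2 30. ] 87.2463150024414
beaker 66 0.0524 [[666.2000122070312, 13.800000190734863], [673.4000244140625, -18.600000381469727], [707.0, -11.100000381469727], [699.7999877929688, 21.299999237060547]] [0.6875 0.0022] [34.5 33.2] 12.560195922851562
amber 116 0.0585 [[395.79998779296875, -392.29998779296875], [424.0, -408.29998779296875], [438.1000061035156, -383.5], [409.8999938964844, -367.5]] [ 0.4173 -0.385 ] [28.5 32.4] 60.35873031616211
big 4123 0.0994 [[478.70001220703125, -499.3999938964844], [668.7999877929688, -549.7000122070312], [712.4000244140625, -385.29998779296875], [522.2000122070312, -335.0]] [ 0.5965 -0.4378] [170.1 196.7] 75.16666412353516
```

Request:
carry_out(increments=[[[-36, -42, 0], 0, 255], [[-36, -42, 0], 0, 255], [[-36, -42, 0], 0, 255], [[-36, -42, 0], 0, 255], [[-36, -42, 0], 0, 255], [[-36, -42, 0], 0, 255], [[-36, -42, 0], 0, 255], [[-36, -42, 0], 0, 255]])

```text
time: 1.1
tcp_pos: [0.3777, 0.1961, 0.2313]
orientation: [[-0.941, 0.339, 0.0], [0.339, 0.941, 0.0], [-0.0, 0.0, -1.0]]
contact_force: [-0.0, -0.2, 0.5]
finger_gap: -0.0003
finger_force: 0.0
```

```bash
cat >> h.py <<'E'
def to(x,y,z,yaw=None):
    s=r.read_state(); R=np.array(s["orientation"]); p=np.array(s["tcp_pos"])
    print("t",s["time"],"q",np.round(s["q"],1),"tcp",p.round(4),"yaw",np.degrees(np.arctan2(R[1,0],R[0,0])).round(2),"F",np.round(s["contact_force"],1),"gap",s["finger_gap"])
    print("tool mm",(R.T@(np.array([x,y,z])-p)*1000).round(1))
    if yaw is not None: print("spin",-np.radians((yaw-np.degrees(np.arctan2(R[1,0],R[0,0]))+180)%360-180).round(3))
E
python3 -c "
from h import *
to(.377,.197,.05,187.6)"
```

```text
t 1.1 q [-34.6  18.    4.4 120.8  -2.1  41.3  41.3] tcp [0.3777 0.1961 0.2313] yaw 160.2 F [-0.  -0.2  0.5] gap -0.0003137990509924173
tool mm [  1.    0.6 181.3]
spin -0.478
```

Request:
carry_out(increments=[[[0, 0, 22], -0.06, 255], [[0, 0, 23], -0.06, 255], [[0, 0, 23], -0.06, 255], [[0, 0, 23], -0.06, 255], [[0, 0, 23], -0.06, 255], [[0, 0, 23], -0.06, 255], [[0, 0, 22], -0.06, 255], [[0, 0, 22], -0.06, 255]])

```text
time: 2.1
tcp_pos: [0.3768, 0.1963, 0.0541]
orientation: [[-0.993, -0.122, -0.002], [-0.122, 0.993, -0.005], [0.002, -0.005, -1.0]]
contact_force: [-0.1, -0.8, -0.4]
finger_gap: -0.0001
finger_force: 0.0
```

```bash
python3 -c "
from h import *
to(.5335,.2183,.05,187.6)
c=cams.camera('scene'); cv2.imwrite('pics/s1.png',cv2.resize(c['frame'][150:300,300:500,::-1],(800,600)))"
```

```text
t 2.1 q [-26.4  38.   -7.3 129.6  20.3  13.7  45. ] tcp [0.3768 0.1963 0.0541] yaw -173.02 F [-0.1 -0.8 -0.4] gap -0.00012960123829722936
tool mm [-158.2    2.8    3.8]
spin -0.011
```

View pics/s1.png

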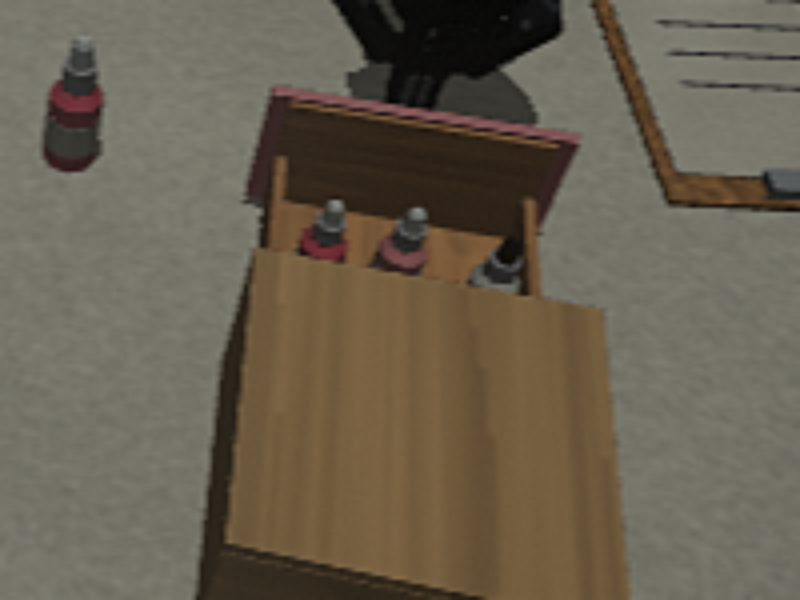

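The crop shows the closed fingertips at (410,90), outside the rose front, with the three sample bottles upright behind it. I'll push gently along tool -x.

Request:
carry_out(increments=[[[-3, 0, 0], -0.01, 255], [[-4, 0, 0], 0, 255], [[-4, 0, 0], 0, 255], [[-4, 0, 0], 0, 255], [[-4, 0, 0], 0, 255], [[-3, 0, 0], 0, 255], [[-2, 0, 0], 0, 255], [[-2, 0, 0], 0, 255]])

```text
time: 3.15
tcp_pos: [0.4032, 0.1997, 0.0551]
orientation: [[-0.991, -0.13, -0.001], [-0.13, 0.991, -0.005], [0.001, -0.004, -1.0]]
contact_force: [0.2, -1.4, -0.4]
finger_gap: -0.0002
finger_force: 0.0
```

Request:
carry_out(increments=[[[-2, 0, 0], 0, 255], [[-2, 0, 0], 0, 255], [[-2, 0, 0], 0, 255], [[-3, 0, 0], 0, 255], [[-3, 0, 0], 0, 255], [[-3, 0, 0], 0, 255], [[-4, 0, 0], 0, 255], [[-4, 0, 0], 0, 255]])

```text
time: 4.15
tcp_pos: [0.4262, 0.2027, 0.0551]
orientation: [[-0.991, -0.13, -0.001], [-0.13, 0.991, -0.005], [0.001, -0.004, -1.0]]
contact_force: [-1.4, -0.6, -0.8]
finger_gap: 0.0003
finger_force: 0.0
```

Request:
carry_out(increments=[[[-4, 0, 0], 0, 255], [[-4, 0, 0], 0, 255], [[-4, 0, 0], 0, 255], [[-4, 0, 0], 0, 255], [[-4, 0, 0], 0, 255], [[-4, 0, 0], 0, 255], [[-4, 0, 0], 0, 255], [[-4, 0, 0], 0, 255]])

```text
time: 5.15
tcp_pos: [0.458, 0.207, 0.0551]
orientation: [[-0.991, -0.13, -0.001], [-0.13, 0.991, -0.004], [0.001, -0.004, -1.0]]
contact_force: [-2.1, -0.1, -0.6]
finger_gap: -0.0004
finger_force: 0.0
```

Request:
carry_out(increments=[[[-4, 0, 0], 0, 255], [[-4, 0, 0], 0, 255], [[-4, 0, 0], 0, 255], [[-4, 0, 0], 0, 255], [[-4, 0, 0], 0, 255], [[-4, 0, 0], 0, 255], [[-4, 0, 0], 0, 255], [[-3, 0, 0], 0, 255]])

```text
time: 6.15
tcp_pos: [0.4888, 0.211, 0.055]
orientation: [[-0.991, -0.13, -0.0], [-0.13, 0.991, -0.004], [0.001, -0.004, -1.0]]
contact_force: [-1.2, 0.0, 0.8]
finger_gap: -0.0001
finger_force: 0.0
```

```bash
python3 -c "
from h import *
to(.5335,.2183,.05,187.6)
c=cams.camera('top'); cv2.imwrite('pics/t2.png',cv2.resize(c['frame'][110:260,80:280,::-1],(800,600)))"
```

```text
t 6.15 q [-18.4  42.3 -12.3 113.3  19.2  26.5  52.5] tcp [0.4888 0.211  0.055 ] yaw -172.52 F [-1.2  0.   0.8] gap -0.00010107621674728259
tool mm [-45.3   1.4   5. ]
spin -0.002
```

View pics/t2.png

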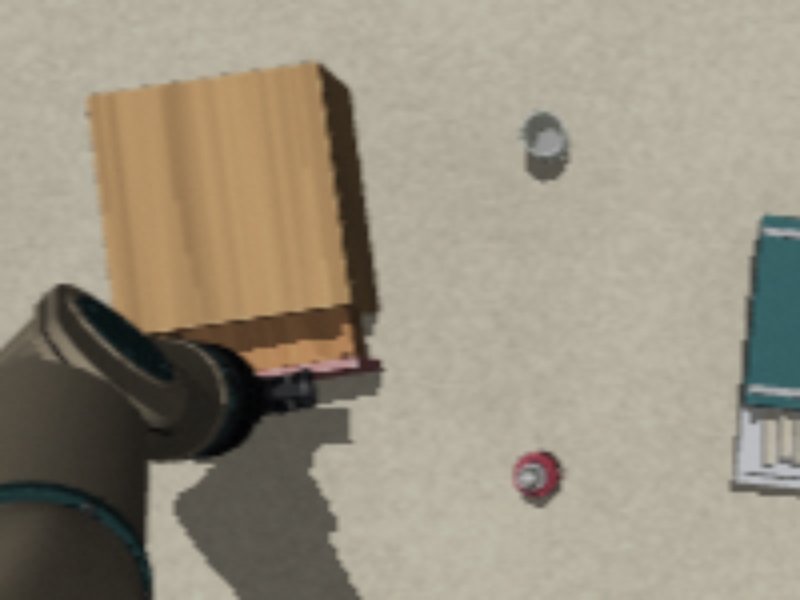

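The drawer is about 35 mm open now, with the front at (320,365), and the tip is still outside it. I'll keep going and slow down near the stop.

Request:
carry_out(increments=[[[-3, 0, 0], 0, 255], [[-4, 0, 0], 0, 255], [[-4, 0, 0], 0, 255], [[-4, 0, 0], 0, 255], [[-4, 0, 0], 0, 255], [[-3, 0, 0], 0, 255], [[-2, 0, 0], 0, 255], [[-2, 0, 0], 0, 255]])

```text
time: 7.2
tcp_pos: [0.5143, 0.2144, 0.055]
orientation: [[-0.991, -0.13, -0.001], [-0.13, 0.991, -0.004], [0.001, -0.004, -1.0]]
contact_force: [-1.7, -0.1, 0.2]
finger_gap: -0.0001
finger_force: 0.0
```

Request:
carry_out(increments=[[[-1, 0, 0], 0, 255], [[-1, 0, 0], 0, 255], [[-1, 0, 0], 0, 255], [[-1, 0, 0], 0, 255], [[-1, 0, 0], 0, 255], [[-1, 0, 0], 0, 255], [[-1, 0, 0], 0, 255], [[-1, 0, 0], 0, 255]])

```text
time: 8.2
tcp_pos: [0.5219, 0.2154, 0.0549]
orientation: [[-0.991, -0.13, -0.001], [-0.13, 0.991, -0.005], [0.002, -0.005, -1.0]]
contact_force: [-2.6, -0.4, 0.9]
finger_gap: -0.0003
finger_force: 0.0
```

Request:
carry_out(increments=[[[-0.7, 0, 0], 0, 255], [[-0.7, 0, 0], 0, 255], [[-0.7, 0, 0], 0, 255], [[-0.7, 0, 0], 0, 255], [[-0.5, 0, 0], 0, 255], [[-0.5, 0, 0], 0, 255], [[0, 0, 0], 0, 255], [[0, 0, 0], 0, 255]])

```text
time: 9.2
tcp_pos: [0.5218, 0.215, 0.0546]
orientation: [[-0.991, -0.131, -0.008], [-0.131, 0.991, -0.008], [0.009, -0.006, -1.0]]
contact_force: [-11.9, -0.7, 6.6]
finger_gap: -0.0005
finger_force: 0.0
```

The force rises with no movement, so the drawer is at its stop. Backing off and rising.

Request:
carry_out(increments=[[[3, 0, 0], 0, 255], [[10, 0, 0], 0, 255], [[15, 0, 0], 0, 255], [[15, 0, 0], 0, 255], [[0, 0, -40], 0, 255], [[0, 0, -50], 0, 255], [[0, 0, -50], 0, 255], [[0, 0, -40], 0, 255]])

```text
time: 10.2
tcp_pos: [0.4844, 0.2114, 0.2375]
orientation: [[-0.992, -0.13, 0.003], [-0.13, 0.992, -0.003], [-0.003, -0.003, -1.0]]
contact_force: [0.7, 0.1, -0.5]
finger_gap: 0.0001
finger_force: 0.0
```

```bash
python3 -c "
from h import *
to(.653,-.2245,.23,173.5)
c=cams.camera('top'); cv2.imwrite('pics/t3.png',cv2.resize(c['frame'][110:260,80:330,::-1],(800,480)))"
```

```text
t 10.2 q [-13.1  26.5 -19.7 105.6  11.7  49.8  58.9] tcp [0.4844 0.2114 0.2375] yaw -172.53 F [ 0.7  0.1 -0.5] gap 0.00010860308385102687
tool mm [-110.5 -454.1    9.4]
spin 0.244
```

View pics/t3.png

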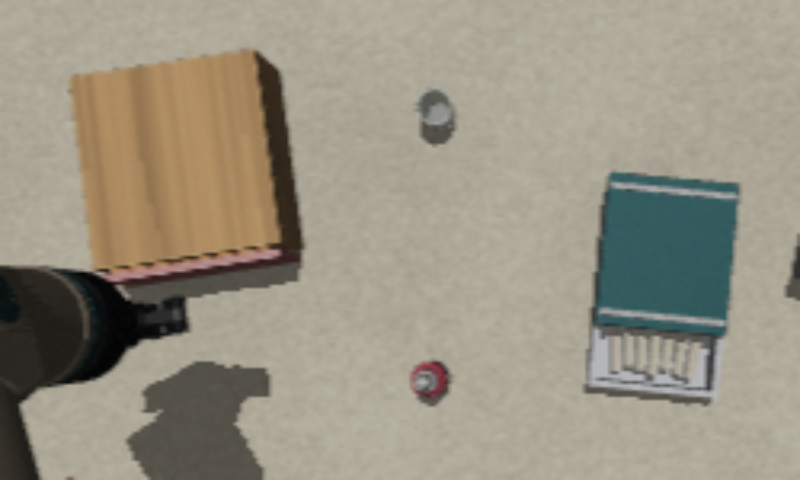

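The picture shows the drawer shut, with the front flush at (190,265). The bystanders haven't moved. Crossing to beyond the cover's far edge.

Request:
carry_out(increments=[[[-14, -57, 0], 0, 255], [[-14, -57, 0], 0, 255], [[-14, -57, 0], 0, 255], [[-14, -57, 0], 0, 255], [[-14, -57, 0], 0, 255], [[-14, -57, 0], 0, 255], [[-14, -56, 0], 0, 255], [[-13, -56, 0], 0, 255]])

```text
time: 11.25
tcp_pos: [0.6535, -0.2268, 0.2369]
orientation: [[-0.992, -0.13, 0.001], [-0.13, 0.992, -0.005], [-0.0, -0.005, -1.0]]
contact_force: [1.6, 0.8, 0.9]
finger_gap: 0.0
finger_force: 0.0
```

Request:
carry_out(increments=[[[0, 0, 20], 0.03, 255], [[0, 0, 20], 0.03, 255], [[0, 0, 20], 0.03, 255], [[0, 0, 15], 0.03, 255], [[0, 0, 0], 0.03, 255], [[0, 0, 0], 0.03, 255], [[0, 0, 0], 0.03, 255], [[0, 0, 0], 0.034, 255]])

```text
time: 12.25
tcp_pos: [0.6529, -0.225, 0.1626]
orientation: [[-0.993, 0.115, 0.001], [0.115, 0.993, -0.005], [-0.001, -0.005, -1.0]]
contact_force: [-0.4, 0.4, -0.5]
finger_gap: 0.0002
finger_force: 0.0
```

```bash
python3 -c "
from h import *
to(.653,-.2245,.06,173.5)
c=cams.camera('scene'); cv2.imwrite('pics/s4.png',cv2.resize(c['frame'][80:280,120:370,::-1],(750,600)))"
```

```text
t 12.25 q [ 23.4  43.8 -12.5  83.4  11.   53.9  91.2] tcp [ 0.6529 -0.225   0.1626] yaw 173.38 F [-0.4  0.4 -0.5] gap 0.00016656169253472257
tool mm [  0.    1.  102.6]
spin -0.002
```

View pics/s4.png

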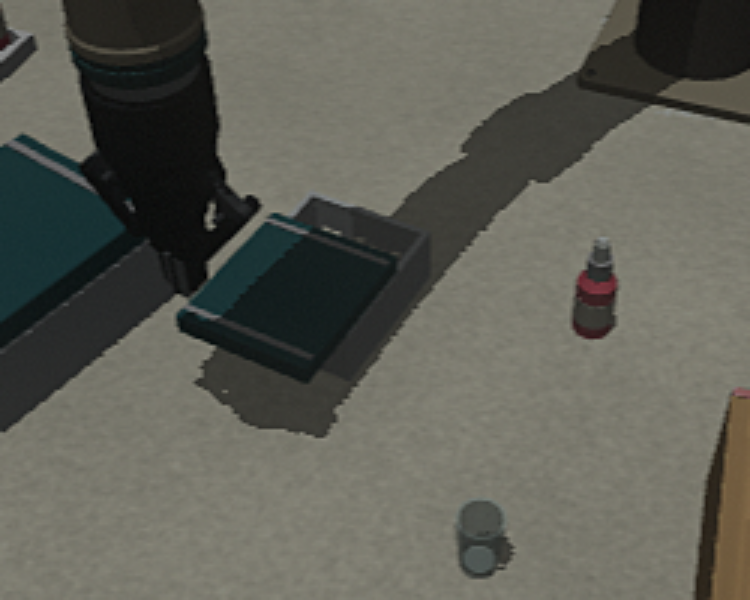

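The tips at (185,285) are beyond the cover's far edge and clear of the larger box. Descending, then pushing along tool +x.

Request:
carry_out(increments=[[[0, 0, 18], 0, 255], [[0, 0, 18], 0, 255], [[0, 0, 18], 0, 255], [[0, 0, 18], 0, 255], [[0, 0, 16], 0, 255], [[0, 0, 12], 0, 255], [[0, 0, 3], 0, 255], [[0, 0, 0], 0, 255]])

```text
time: 13.3
tcp_pos: [0.6527, -0.2254, 0.0591]
orientation: [[-0.994, 0.113, -0.0], [0.113, 0.994, -0.005], [-0.0, -0.005, -1.0]]
contact_force: [0.2, -0.1, 0.3]
finger_gap: -0.0001
finger_force: 0.0
```

Request:
carry_out(increments=[[[4, 0, 0], 0, 255], [[5, 0, 0], 0, 255], [[5, 0, 0], 0, 255], [[5, 0, 0], 0, 255], [[4, 0, 0], 0, 255], [[3, 0, 0], 0, 255], [[3, 0, 0], 0, 255], [[4, 0, 0], 0, 255]])

```text
time: 14.3
tcp_pos: [0.6203, -0.2217, 0.0589]
orientation: [[-0.994, 0.113, 0.001], [0.113, 0.994, -0.005], [-0.002, -0.005, -1.0]]
contact_force: [0.6, -0.8, -1.8]
finger_gap: 0.0
finger_force: 0.8
```

```bash
python3 - <<'E'
from h import *
import pickle
to(.6,-.22,.06,173.5)
c=pickle.load(open("top.pkl","rb"))
# near rim of box (800x600 pixel corners 413,363 / 473,366) on plane z=.052
f=192/np.tan(np.radians(c["fovy"]/2));M=c["cam_to_world"]
q=[]
for u,v in((413,363),(473,366)):
    d=M[:3,:3]@np.array([(u*.64-c["cx"])/f,-(v*.64-c["cy"])/f,-1]);o=M[:3,3];p=o+d*(.052-o[2])/d[2];q.append(p);print(p.round(4))
m=np.mean(q,0)[:2];a=np.array([.9935,-.1137]);print("shut far edge x'",m@a+.14,"now",np.array([.6129,-.22])@a)
E
```

```text
t 14.3 q [ 23.4  48.8 -10.9  92.7  13.3  39.7  89.4] tcp [ 0.6203 -0.2217  0.0589] yaw 173.51 F [ 0.6 -0.8 -1.8] gap 1.196910730951098e-05
tool mm [20.4 -0.6 -1.1]
spin 0.0
[ 0.4167 -0.1418  0.052 ]
[ 0.4093 -0.255   0.052 ]
shut far edge x' 0.5728966213384564 now 0.63393015
```

Request:
carry_out(increments=[[[5, 0, 0], 0, 255], [[5, 0, 0], 0, 255], [[5, 0, 0], 0, 255], [[5, 0, 0], 0, 255], [[5, 0, 0], 0, 255], [[5, 0, 0], 0, 255], [[5, 0, 0], 0, 255], [[5, 0, 0], 0, 255]])

```text
time: 15.3
tcp_pos: [0.5796, -0.217, 0.0589]
orientation: [[-0.994, 0.113, -0.001], [0.113, 0.994, -0.004], [0.0, -0.004, -1.0]]
contact_force: [1.0, 0.2, -1.3]
finger_gap: 0.0002
finger_force: 0.9
```

Request:
carry_out(increments=[[[2, 0, 0], 0, 255], [[2, 0, 0], 0, 255], [[2, 0, 0], 0, 255], [[1, 0, 0], 0, 255], [[1, 0, 0], 0, 255], [[1, 0, 0], 0, 255], [[1, 0, 0], 0, 255], [[1, 0, 0], 0, 255]])

```text
time: 16.3
tcp_pos: [0.569, -0.2158, 0.0589]
orientation: [[-0.994, 0.113, -0.001], [0.113, 0.994, -0.004], [0.0, -0.004, -1.0]]
contact_force: [2.7, -0.4, -0.1]
finger_gap: 0.0001
finger_force: 0.8
```

Request:
carry_out(increments=[[[1, 0, 0], 0, 255], [[1, 0, 0], 0, 255], [[1, 0, 0], 0, 255], [[1, 0, 0], 0, 255], [[1, 0, 0], 0, 255], [[1, 0, 0], 0, 255], [[0, 0, 0], 0, 255], [[0, 0, 0], 0, 255]])

```text
time: 17.3
tcp_pos: [0.5662, -0.2155, 0.0591]
orientation: [[-0.994, 0.113, 0.006], [0.113, 0.994, -0.005], [-0.006, -0.004, -1.0]]
contact_force: [8.0, -0.7, -6.7]
finger_gap: -0.0
finger_force: 4.0
```

Request:
carry_out(increments=[[[1, 0, 0], 0, 255], [[1, 0, 0], 0, 255], [[0, 0, 0], 0, 255], [[-4, 0, 0], 0, 255], [[-10, 0, 0], 0, 255], [[-15, 0, 0], 0, 255], [[-15, 0, 0], 0, 255], [[0, 0, -20], 0, 255]])

```text
time: 18.3
tcp_pos: [0.6035, -0.2196, 0.0778]
orientation: [[-0.994, 0.113, -0.005], [0.113, 0.994, -0.003], [0.005, -0.004, -1.0]]
contact_force: [0.1, 0.8, 0.8]
finger_gap: 0.0002
finger_force: 0.0
```

Request:
carry_out(increments=[[[0, 0, -35], 0, 255], [[0, 0, -45], 0, 255], [[0, 0, -45], 0, 255], [[-40, 0, -20], 0, 255], [[-50, 0, 0], 0, 255], [[-40, 0, 0], 0, 255], [[0, 0, 0], 0, 255], [[0, 0, 0], 0, 255]])

```text
time: 19.3
tcp_pos: [0.7324, -0.234, 0.2242]
orientation: [[-0.994, 0.113, -0.003], [0.113, 0.994, -0.005], [0.002, -0.005, -1.0]]
contact_force: [-0.6, 0.5, 0.3]
finger_gap: -0.0002
finger_force: 0.0
```

```bash
python3 -c "
from h import *
to(.6,-.22,.06,173.5)
c=cams.camera('top'); cv2.imwrite('pics/t5.png',cv2.resize(c['frame'][110:260,80:380,::-1],(800,400)))
d=cams.camera('scene'); cv2.imwrite('pics/s5.png',cv2.resize(d['frame'][80:340,120:470,::-1],(800,594)))"
```

```text
t 19.3 q [ 21.1  48.  -12.7  63.5  10.4  69.6  92.4] tcp [ 0.7324 -0.234   0.2242] yaw 173.49 F [-0.6  0.5  0.3] gap -0.00015498540060947675
tool mm [132.8  -0.3 164.5]
spin -0.0
```

View pics/t5.png

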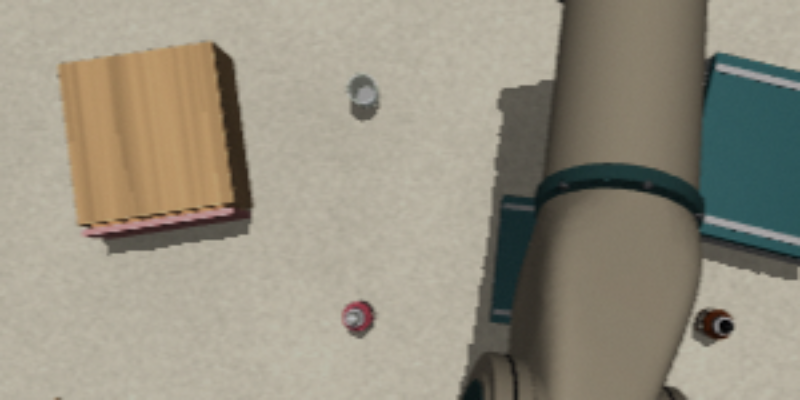

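View pics/s5.png

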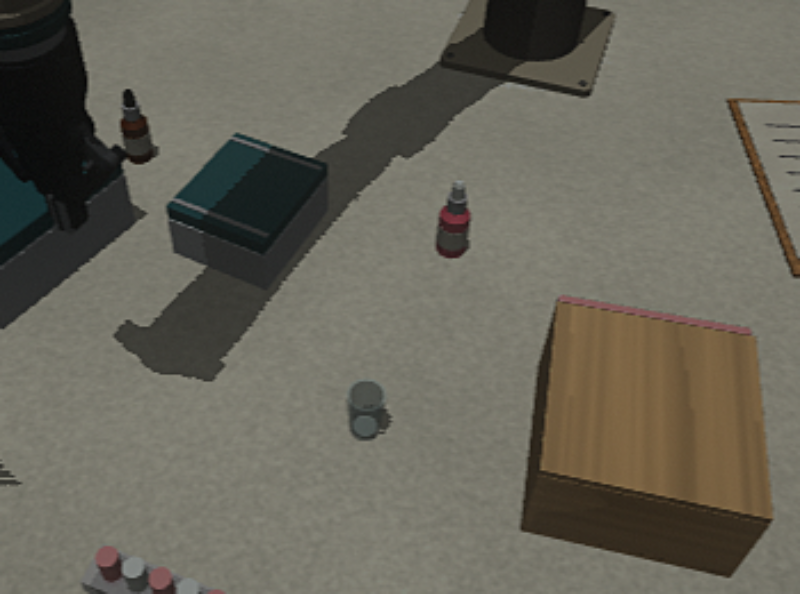

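Both views show the drawer front flush, the cover sitting exactly on the small box, and the pink bottle, brown bottle and beaker still in place. The arm is touching nothing, so I'm handing in.

```bash
python3 -c "
from h import *
print(order.close_job())"
```

```text
the job is handed in; nothing more can be done
None
```

The drawer and then the small box's cover were pushed until they met their stops, the bystanders stayed put, and the job was handed in at about 19 s; I couldn't see the sample bottles once the drawer was shut, but pushed it at about 30 mm/s or less.

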